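Set the cap tester's selector rods and sort the sample pots by feel

TASK

Get the cap torque tester ready for the next batch: first set both selector rods on its front to their middle click. Then feel by lifting which of the white sample pots are filled and which are empty, and stand every filled pot upright on the tester's round plate, with its whole foot on the plate, and every empty one upright on the floor of the grey return tray; pots already left in the tray need checking too. Leave the amber jar and the black adapter alone.

Things in the scene. Friction and masses are not known exactly. Their poses are not given: they have to be found in the camera images.
- tester: cap torque tester, fixed: white housing 300 (x) x 320 (y) x 70 mm high with a round aluminium plate, 230 mm across, 12 mm thick, on top. Origin on the bench below the plate's centre; the housing spans -120 to +180 mm along its x; its front with the two rods faces its -x. A row of small yellow pegs, up to 54 mm above the housing top, stands at x = +157 mm.
- plate (a point): centre of the upper face of the tester's round plate (radius 115 mm, 82 mm above the bench), axes as the tester's
- tray: grey open return tray, fixed, outside 165 (its x) x 270 (its y) x 24 mm high, walls 4 mm; origin at the centre of its underside
- tray_in (a point): centre of the tray's inner floor, about 4 mm above the bench, axes as the tray's (inside 157 x 262 mm, walls 20 mm above this floor)
- rod_a (a joint): travel (m) of one of two alike selector rods on the tester's front (left or right varies); positive is pulled out, along the tester's -x. Clicks: -0.018 pushed in, 0 middle, +0.018 pulled out. Leaving an end click takes about 7 N, and so does leaving the middle; let go within 6 mm of a click it springs onto it by itself.
- knob_a (a point): centre of the dark steel knob on rod_a: a cylinder 28 mm across, 24 mm long along the rod, 48 mm above the bench; axes as the tester's. The rod leaves an aluminium guide block (20 x 44 x 66 mm high) on the housing's front; the knob's centre stands 46 mm out from the block's face at the middle click, 28 mm pushed in, 64 mm pulled out.
- rod_b (a joint): travel (m) of one of two alike selector rods on the tester's front (left or right varies); positive is pulled out, along the tester's -x. Clicks: -0.018 pushed in, 0 middle, +0.018 pulled out. Leaving an end click takes about 7 N, and so does leaving the middle; let go within 6 mm of a click it springs onto it by itself.
- knob_b (a point): centre of the dark steel knob on rod_b: a cylinder 28 mm across, 24 mm long along the rod, 48 mm above the bench; axes as the tester's. The rod leaves an aluminium guide block (20 x 44 x 66 mm high) on the housing's front; the knob's centre stands 46 mm out from the block's face at the middle click, 28 mm pushed in, 64 mm pulled out.
- pot_1: plain white lidded pot, 56 mm across, 44 mm high (straight sides to 31 mm, then a lid 53 mm across), upright; origin at the centre of its underside. Five to seven alike pots: some on the bench, up to two left over in the tray. Each is filled (0.24 to 0.32 kg) or empty (0.05 to 0.07 kg), which only weight tells; at most four filled, three empty. An absent pot has no pose.
- pot_2: plain white lidded pot, 56 mm across, 44 mm high (straight sides to 31 mm, then a lid 53 mm across), upright; origin at the centre of its underside. Five to seven alike pots: some on the bench, up to two left over in the tray. Each is filled (0.24 to 0.32 kg) or empty (0.05 to 0.07 kg), which only weight tells; at most four filled, three empty. An absent pot has no pose.
- pot_3: plain white lidded pot, 56 mm across, 44 mm high (straight sides to 31 mm, then a lid 53 mm across), upright; origin at the centre of its underside. Five to seven alike pots: some on the bench, up to two left over in the tray. Each is filled (0.24 to 0.32 kg) or empty (0.05 to 0.07 kg), which only weight tells; at most four filled, three empty. An absent pot has no pose.
- pot_4: plain white lidded pot, 56 mm across, 44 mm high (straight sides to 31 mm, then a lid 53 mm across), upright; origin at the centre of its underside. Five to seven alike pots: some on the bench, up to two left over in the tray. Each is filled (0.24 to 0.32 kg) or empty (0.05 to 0.07 kg), which only weight tells; at most four filled, three empty. An absent pot has no pose.
- pot_5: plain white lidded pot, 56 mm across, 44 mm high (straight sides to 31 mm, then a lid 53 mm across), upright; origin at the centre of its underside. Five to seven alike pots: some on the bench, up to two left over in the tray. Each is filled (0.24 to 0.32 kg) or empty (0.05 to 0.07 kg), which only weight tells; at most four filled, three empty. An absent pot has no pose.
- pot_6: plain white lidded pot, 56 mm across, 44 mm high (straight sides to 31 mm, then a lid 53 mm across), upright; origin at the centre of its underside. Five to seven alike pots: some on the bench, up to two left over in the tray. Each is filled (0.24 to 0.32 kg) or empty (0.05 to 0.07 kg), which only weight tells; at most four filled, three empty. An absent pot has no pose.
- pot_7: plain white lidded pot, 56 mm across, 44 mm high (straight sides to 31 mm, then a lid 53 mm across), upright; origin at the centre of its underside. Five to seven alike pots: some on the bench, up to two left over in the tray. Each is filled (0.24 to 0.32 kg) or empty (0.05 to 0.07 kg), which only weight tells; at most four filled, three empty. An absent pot has no pose.
- jar: amber glass jar with a red cap, 60 mm across, 75 mm high, between the tester and the tray, to be left alone; origin at its foot
- adapter: black power adapter 75 x 45 x 30 mm lying on the bench to the right of the tray, to be left alone

How it is judged:
By the outcome, as a careful person would: the job done as asked, in the order asked, and still so for the second after the job is handed in, with the robot touching nothing.
Of pot_1, pot_2, pot_3, pot_4, pot_5, pot_6, pot_7 only 5 to 7 are there at a start; the rules pass over those that are not, and their reading is None.
At some moment in a run one of pot_1, pot_2, pot_3, pot_4, pot_5, pot_6, pot_7 may be knocked a few centimetres aside while the robot is not near it.
It also fails if it takes over 210 s, if anything falls off the work surface, if the arm or the gripper's body presses on something with over 40 N, if the wrist force passes 120 N, or if a joint passes its speed limit or range.

ROBOT

A 6-joint arm with a two-finger parallel gripper is mounted at the origin on the work surface. World frame = base frame: x ahead of the robot, y to its left, z up, the work surface at z = 0. Lengths are in m, angles in rad, forces in N, time in s.
With the tool pointing down it reaches from about 0.35 to 0.975 m from the base axis. Payload 4.9 kg.
Tool frame: the origin (TCP) lies midway between the tips of the shut fingers; the grasp point (between the pads) lies 19 mm behind it (ctrl.tcp_to_grasp is the distance from the TCP to the grasp point, in m); z points along the fingers, y is the line along which they close (so a half turn about z gives the same grasp; the last joint's range is limited). The gripper opens to 85 mm and grips with 20 to 120 N. Pads are 22 mm wide; open, the fingers measure 114 mm over their backs; the gripper's body (76 mm by 85 mm) begins 54 mm behind the grasp point. The pads swing forward as they close: fully open they stand 13 mm farther back than shut.
Start: joints at [1.149, 0.053, 1.613, -0, 1.476, -0.119], TCP at [0.186, 0.597, 0.231] pointing down, gripper open.
Joint ranges: [-3.01, 3.01], [-1.01, 2.22], [0.06, 2.58], [-1.02, 4.17], [0.09, 2.62], [-3.14, 3.14]. Speed limits (rad/s): [2.57, 2.57, 3.14, 3.14, 3.14, 3.14].

INTERFACE

Orientations are given as a rotation vector (axis times angle).
In Python, from station import ctrl gives the robot as it stands.
- The arm moves only by the tool jog_arm, called after "Call:" as name(argument=value, ...), one argument or row to a line, values as JSON. Schema: {"type":"object","properties":{"ticks":{"type":"string"},"grip_n":{"type":"number"},"only":{"type":"string"},"quiet":{"type":"boolean"},"lines":{"type":"string"}},"required":["ticks"],"additionalProperties":false}. ticks is a string of 1 to 20 rows, one to a line, with the numbers parted by commas; each row has 7 numbers: the finger opening in m, then dx, dy, dz in mm, then a rotation vector rx, ry, rz in rad; each row is the pose to reach, as a shift and turn from the pose commanded when the call began, along the tool's axes at that moment; what a row does not reach only later rows make up. A row lasts 1/12 s, in which the tool goes at most 0.0417 m and 0.125 rad, less where a joint would pass 70% of its speed; a pose out of reach is approached as far as the arm can. The fingers move at their own pace and stop on an object; grip_n is the grip in N (left out, the last holds). Time passes only in rows, so rows that do not move let the fingers close. The tool returns the time, the measured TCP pose, the force, the opening and the grip force at its end. only (a regular expression) keeps the lines of the reply that match it, lines (a string "A,B") keeps lines A to B, and quiet returns only ok. Input that does not fit is refused with a message, and nothing moves.
- ctrl.get_obs(): the state, without advancing time (a new reading comes with each control period).
- ctrl.get_image(name): name is "side" or "top"; returns the picture (420x560x3 uint8, red, green, blue); there is no depth.
- ctrl.camera_params(name): a dict with "fx", "fy", "cx", "cy" (pixels), "T" (4x4, takes a point from camera to world coordinates). Camera axes: x right, y down, z forward; pixel columns grow to the right and rows downward; lengths in m; the calibration is good to about 2 mm. A picture is of the moment at which its call begins. camera_params takes no time and is no camera call.
- ctrl.finish_job(): hands the job in; it is judged then, once.
The state is a dict: "t": time; "q": joint angles; "dq": joint speeds; "effort": joint torques, N m; "tool_pos": TCP position; "tool_rot": TCP orientation; "contact_force": force on the tool from outside, world axes, zero at the start; "wrist_torque": the same for the moment, N m; "opening": finger opening in m; "grip_force": force on a finger pad.
Only numpy, scipy, OpenCV 4.12 (cv2) and the standard library are available. Lean on these libraries where they do the work, as an engineer would, in place of code of your own. Each camera call takes 0.05 s, during which the arm holds its last target. There are 200 camera calls.

## Working session

There is one attempt and no reset: what is moved stays moved. The work goes in short steps, Python scripts to look and compute and a tool call to move; the robot and the scene stay as the last step left them, time stands still between calls to the robot, and variables do not carry over. Pictures are saved under pics/ and viewed, at most 14 in all, crops included, and the job is handed in when it is done.

```bash
ls; mkdir -p pics; python3 - <<'E'
from station import ctrl
import cv2
for n in("top","side"):
    im=ctrl.get_image(n); cv2.imwrite(f"pics/{n}0.png",im[:,:,::-1]); print(ctrl.camera_params(n))
print(ctrl.get_obs(), ctrl.tcp_to_grasp)
E
```

```text
pics
station.py
{'fx': 519.004907608098, 'fy': 519.004907608098, 'cx': 283.5885980183497, 'cy': 219.76458157624114, 'T': array([[ 0.00213777, -0.99754315,  0.07002212,  0.46372559],
       [-0.99992021, -0.00300415, -0.01226996, -0.07784448],
       [ 0.01245017, -0.0699903 , -0.99746997,  1.38506732],
       [ 0.        ,  0.        ,  0.        ,  1.        ]])}
{'fx': 442.6007515547975, 'fy': 442.6007515547975, 'cx': 273.54108946634966, 'cy': 208.84276036255713, 'T': array([[-0.93419572, -0.19861639,  0.29636108,  0.27697655],
       [-0.35666394,  0.53931411, -0.7628441 ,  0.66445182],
       [-0.00831837, -0.818347  , -0.57466424,  0.63092466],
       [ 0.        ,  0.        ,  0.        ,  1.        ]])}
{'t': 0.1, 'q': array([ 1.14899904e+00,  5.32807068e-02,  1.61415303e+00,  1.02924602e-06,
        1.47599804e+00, -1.18962974e-01]), 'dq': array([ 0.00131142, -0.00119444, -0.00282192, -0.00121534, -0.00070494,
        0.00027425]), 'effort': array([ 3.98079555e-04, -3.94897127e+01, -3.71366179e+01, -1.12622895e-04,
        3.83242004e-03,  2.64007184e-06]), 'tool_pos': array([0.18613757, 0.59605088, 0.23019443]), 'tool_rot': array([-4.73801124e-01, -3.10515969e+00,  2.78307253e-03]), 'contact_force': array([ 0.33216833, -0.70509571,  0.29583779]), 'wrist_torque': array([-0.00885343,  0.00118556,  0.02770349]), 'grip_force': 0.0, 'opening': 0.08543956144867018} 0.0187
```
View pics/top0.png

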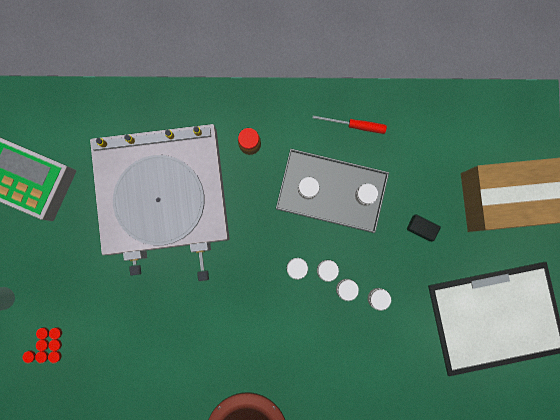

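View pics/side0.png

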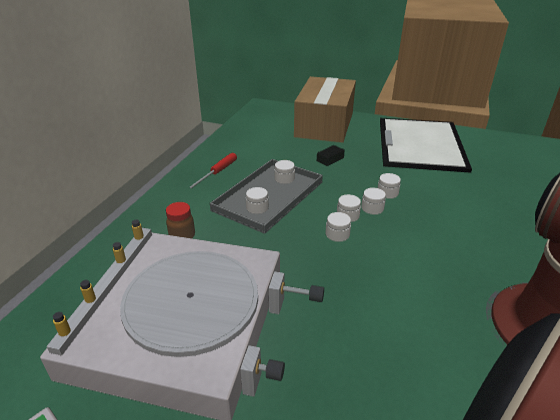

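The top view shows six pots: four on the bench at (297,268), (328,270), (348,290), (380,299), and two in the tray at (309,187), (368,194). The left rod's knob (135,270) is pushed in and the right one's (203,275) is pulled out. The side view agrees.

```bash
cat > h.py <<'E'
import numpy as np, cv2
from station import ctrl
from scipy.spatial.transform import Rotation as R
P={n:ctrl.camera_params(n) for n in("top","side")}
def ray(n,u,v):
    p=P[n];d=p["T"][:3,:3]@np.array([(u-p["cx"])/p["fx"],(v-p["cy"])/p["fy"],1]);return p["T"][:3,3],d
def onz(n,u,v,z):
    o,d=ray(n,u,v);return o+d*(z-o[2])/d[2]
def proj(n,X):
    p=P[n];c=p["T"][:3,:3].T@(np.asarray(X)-p["T"][:3,3]);return np.array([p["fx"]*c[0]/c[2]+p["cx"],p["fy"]*c[1]/c[2]+p["cy"]])
def tri(a,b):
    (o1,d1),(o2,d2)=ray("top",*a),ray("side",*b)
    s=np.linalg.lstsq(np.c_[d1,-d2],o2-o1,rcond=None)[0]
    x,y=o1+d1*s[0],o2+d2*s[1];return (x+y)/2,np.linalg.norm(x-y)
def img(n,save=None):
    im=ctrl.get_image(n)
    if save: cv2.imwrite(f"pics/{save}.png",im[:,:,::-1])
    return im
def blobs(m,amin,amax):
    c,_=cv2.findContours(m.astype(np.uint8),cv2.RETR_EXTERNAL,cv2.CHAIN_APPROX_NONE)
    return [k for k in c if amin<cv2.contourArea(k)<amax]
def white(im,t): return (im.min(2)>t)&(im.max(2).astype(int)-im.min(2)<25)
def local(X):  # world point -> tool axes shift from the TCP now
    o=ctrl.get_obs();return R.from_rotvec(o["tool_rot"]).inv().apply(np.asarray(X)-o["tool_pos"])
E
python3 - <<'E'
from h import *
t=img("top");s=img("side")
for n,im in(("top",t),("side",s)):
    for th in(190,205,215):
        print(n,th,[tuple(np.round(cv2.fitEllipse(k)[0],1))+tuple(np.round(cv2.fitEllipse(k)[1],0)) for k in blobs(white(im,th),120,900)])
g=t.astype(int)
dark=(t.max(2)<75)
print("dark",[(cv2.minAreaRect(k)) for k in blobs(dark,40,900)])
sd=s.max(2)<60
print("sdark",[(cv2.minAreaRect(k)) for k in blobs(sd,60,900)])
# tray
gray=(g.max(2)-g.min(2)<14)&(g.max(2)>60)&(g.max(2)<170); gray[:100]=0
print("tray",[cv2.minAreaRect(k) for k in blobs(gray,3000,20000)])
print("samples",t[187,309],t[170,300],t[200,150],t[150,110],t[290,250],t[270,135],t[275,203])
E
python3 - <<'E'
import cv2
t=cv2.imread("pics/top0.png")[115:290,80:240]
cv2.imwrite("pics/c1.png",cv2.resize(t,None,fx=3.4,fy=3.4,interpolation=cv2.INTER_CUBIC))
E
```

```text
top 190 [(np.float64(380.5), np.float64(299.2), np.float64(19.0), np.float64(19.0)), (np.float64(348.1), np.float64(289.6), np.float64(19.0), np.float64(19.0)), (np.float64(328.1), np.float64(270.4), np.float64(19.0), np.float64(19.0)), (np.float64(297.1), np.float64(268.2), np.float64(19.0), np.float64(19.0)), (np.float64(367.6), np.float64(193.0), np.float64(18.0), np.float64(19.0)), (np.float64(308.6), np.float64(186.3), np.float64(19.0), np.float64(19.0))]
top 205 [(np.float64(511.5), np.float64(324.3), np.float64(15.0), np.float64(32.0)), (np.float64(447.5), np.float64(301.3), np.float64(19.0), np.float64(88.0)), (np.float64(380.7), np.float64(299.2), np.float64(19.0), np.float64(19.0)), (np.float64(467.8), np.float64(300.8), np.float64(28.0), np.float64(34.0)), (np.float64(348.1), np.float64(289.8), np.float64(19.0), np.float64(19.0)), (np.float64(534.1), np.float64(287.6), np.float64(16.0), np.float64(21.0)), (np.float64(328.1), np.float64(270.2), np.float64(19.0), np.float64(19.0)), (np.float64(297.1), np.float64(268.1), np.float64(19.0), np.float64(19.0)), (np.float64(367.6)
[... 1539 characters left out ...]
06, 18.439090728759766), 12.528807640075684), ((316.0, 294.5), (13.0, 14.0), 90.0), ((292.6689453125, 204.12757873535156), (4.899682998657227, 78.39494323730469), 48.36646270751953), ((243.78375244140625, 182.79730224609375), (4.766152858734131, 72.42227935791016), 54.46232223510742), ((330.0000305175781, 155.00003051757812), (16.099689483642578, 29.516094207763672), 63.43495178222656), ((425.443115234375, 144.9672393798828), (93.89652252197266, 48.97416687011719), 3.3664605617523193)]
tray [((332.21258544921875, 190.44281005859375), (101.86747741699219, 62.20744323730469), 13.54793930053711)]
samples [219 216 221] [148 150 150] [164 165 170] [183 174 181] [ 46 106  78] [66 67 75] [65 70 72]
```

View pics/c1.png

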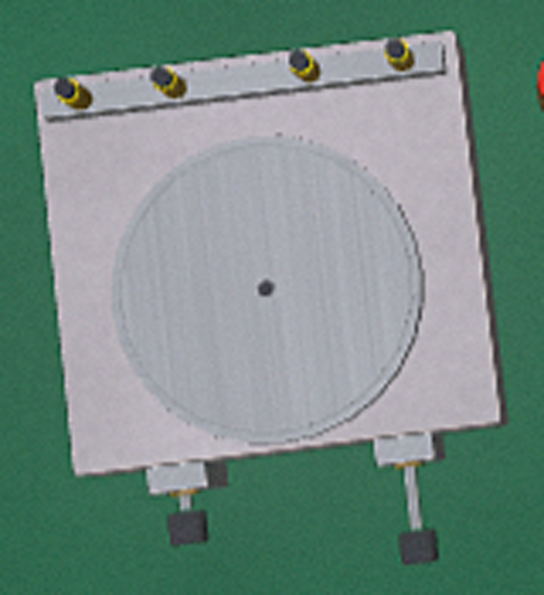

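The crop shows the plate centre at crop (265,288), the housing corners, the left knob at crop (187,527) just outside its block (pushed in), and the right knob at (419,546) far out (pulled out).

```bash
cat > m.py <<'E'
from h import *
C=lambda a,b:(a/3.4+80,b/3.4+115)
hc=[onz("top",*C(*c),.07) for c in((37,80),(456,32),(499,423),(76,474))]  # +x+y,+x-y,-x-y,-x+y
ex=(hc[0]+hc[1]-hc[2]-hc[3])[:2];ey=(hc[0]+hc[3]-hc[1]-hc[2])[:2]
print("sizes",np.linalg.norm(ex)/2,np.linalg.norm(ey)/2,"yaw",np.arctan2(ex[1],ex[0]),np.arctan2(-ey[0],ey[1]))
# plate centre hole, two views
s=img("side")
pc=tri(C(265,288),(190,295));print("plate centre",pc, onz("top",*C(265,288),.082))
for a,b in(((135,269.7),(275.1,369.9)),((203,275.7),(316,294.5))): print("knob",tri(a,b),onz("top",*a,.06))
tp=[(297.1,268.2),(328.1,270.4),(348.1,289.7),(380.5,299.2),(308.6,186.4),(367.6,193.1)]
sp=[(338.6,218.9),(349,200.6),(374.4,193.6),(389.7,178.4),(256.5,192.8),(284.7,165.5)]
for a,b in zip(tp,sp): print("pot",np.round(tri(a,b)[0],4),round(tri(a,b)[1],4),np.round(onz("top",*a,.044),4))
t=img("top").astype(int)
gray=(t.max(2)-t.min(2)<14)&(t.max(2)>60)&(t.max(2)<170);gray[:100]=0
k=[k for k in blobs(gray,3000,9000)][0];r=cv2.minAreaRect(k);bx=cv2.boxPoints(r)
w=np.array([onz("top",*p,.024) for p in bx]);print("tray",w[:,:2].mean(0),[np.linalg.norm(w[i]-w[i-1]) for i in range(4)],w[:,:2].tolist())
q=cv2.approxPolyDP(cv2.convexHull(k),6,True)[:,0];print(q.tolist(),[np.round(onz("top",*p,.024)[:2],4).tolist() for p in q])
print("jar",onz("top",249,139,.075)); print("adapter",onz("top",423,227.6,.03))
E
python3 m.py
```

```text
sizes 0.29761368067673166 0.31562387208511417 yaw 0.12188194408335747 0.12209176360983455
plate centre (array([0.60373242, 0.22191711, 0.08168025]), np.float64(0.0025233999082012867)) [0.60484587 0.22242332 0.082     ]
knob (array([0.42660339, 0.28496356, 0.04709657]), np.float64(0.003877156099394623)) [0.4287935  0.28204829 0.06      ]
knob (array([0.41236455, 0.11175243, 0.04511626]), np.float64(0.0021304032465579268)) [0.41395806 0.10989755 0.06      ]
pot [ 0.4314 -0.1298  0.0427] 0.0031 [ 0.433  -0.1294  0.044 ]
pot [ 0.426  -0.2097  0.0426] 0.0029 [ 0.4275 -0.2093  0.044 ]
pot [ 0.376  -0.2611  0.0422] 0.0042 [ 0.3782 -0.2605  0.044 ]
pot [ 0.3521 -0.3443  0.0429] 0.0038 [ 0.3541 -0.3437  0.044 ]
pot [ 0.643  -0.1597  0.0466] 0.0037 [ 0.6452 -0.1593  0.044 ]
pot [ 0.626  -0.3137  0.0438] 0.0045 [ 0.6282 -0.3131  0.044 ]
tray [ 0.63777488 -0.2229514 ] [np.float64(0.26805595600425997), np.float64(0.16571769220257546), np.float64(0.27036150152788974), np.float64(0.16558734566194805)] [[0.588459976380917, -0.07293366444608043], [0.7497120594377422, -0.11114517081238673], [0.6867527950611684, -0.37407381614715396], [0.5261747085613099, -0.3336529406072373]]
[[290, 149], [388, 172], [374, 232], [277, 209]] [[0.7477, -0.1112], [0.6871, -0.3713], [0.5277, -0.3325], [0.5876, -0.0772]]
jar [ 0.76239779 -0.00508915  0.075     ]
adapter [ 0.53934552 -0.46033476  0.03      ]
```

Heights and sizes agree with the text (pot tops ~44 mm, plate 82, knobs ~46; rod travel −18 left, +18 right). Next I add a helper that works out shifts and then approach the left knob.

```bash
cat >> h.py <<'E'
TO=np.array([.604,.222]);TY=.122;RO=np.array([.638,-.223]);RY=-.24
def loc2w(o,yaw,x,y): return o+np.array([x*np.cos(yaw)-y*np.sin(yaw),x*np.sin(yaw)+y*np.cos(yaw)])
def plan(*wps):  # each x,y,z,angle of closing line in world; prints shift+turn in tool axes now
    o=ctrl.get_obs();R0=R.from_rotvec(o["tool_rot"]);print("q6 %.2f tcp"%o["q"][5],np.round(o["tool_pos"],4))
    for x,y,z,a in wps:
        best=None
        for k in(0,np.pi):
            yv=np.array([np.cos(a+k),np.sin(a+k),0]);zv=np.array([0,0,-1.]);M=np.c_[np.cross(yv,zv),yv,zv]
            d=(R0.inv()*R.from_matrix(M)).as_rotvec()
            if best is None or np.linalg.norm(d)<np.linalg.norm(best): best=d
        print(np.round(R0.inv().apply(np.array([x,y,z])-o["tool_pos"]),4),np.round(best,3))
E
python3 - <<'E'
from h import *
a=TY+np.pi/2
k=loc2w(TO,TY,-.168,.085);print(k)
plan((*k,.20,a),(*k,.025,a))
E
```

```text
[0.42690441 0.28592302]
q6 -0.12 tcp [0.1863 0.5964 0.2309]
[-0.3223 -0.2245  0.031 ] [-0.001 -0.    -0.425]
[-0.3223 -0.2244  0.206 ] [-0.001 -0.    -0.425]
```

The manual's scale: shifts go in mm. Converting my numbers, -0.322 m is -322, -0.2245 m is -224.5.

Call:
jog_arm(
  ticks="0.06,-322,-224.5,30,0,0,-0.425\n0.06,-322,-224.5,30,0,0,-0.425\n0.06,-322,-224.5,30,0,0,-0.425\n0.06,-322,-224.5,30,0,0,-0.425\n0.06,-322,-224.5,30,0,0,-0.425\n0.06,-322,-224.5,30,0,0,-0.425\n0.06,-322,-224.5,30,0,0,-0.425\n0.06,-322,-224.5,30,0,0,-0.425\n0.06,-322,-224.5,30,0,0,-0.425\n0.06,-322,-224.5,30,0,0,-0.425\n0.06,-322,-224.5,30,0,0,-0.425\n0.06,-322,-224.5,30,0,0,-0.425",
  grip_n=40,
)

```text
t: 1.3
tool_pos: [0.4272, 0.2854, 0.2012]
tool_rot: [0.187, -3.136, -0.0]
contact_force: [-0.9, 0.1, 0.7]
opening: 0.0599
grip_force: 0.0
```

```bash
python3 - <<'E'
from h import *
a=TY+np.pi/2
k=loc2w(TO,TY,-.168,.085)
plan((*k,.025,a))
E
```

```text
q6 -1.25 tcp [0.4272 0.2854 0.2012]
[0.0002 0.0006 0.1762] [ 0.    -0.    -0.003]
```

Scaled: 0.176 m is 176, 0.15 m is 150.

Call:
jog_arm(
  ticks="0.06,0,0,40,0,0,0\n0.06,0,0,80,0,0,0\n0.06,0,0,120,0,0,0\n0.06,0,0,150,0,0,0\n0.06,0,0,176,0,0,0\n0.06,0,0,176,0,0,0\n0.02,0,0,176,0,0,0\n0.02,0,0,176,0,0,0\n0.02,0,0,176,0,0,0\n0.02,0,0,176,0,0,0\n0.02,0,0,176,0,0,0\n0.02,0,0,176,0,0,0",
  grip_n=40,
)

```text
t: 2.3
tool_pos: [0.4284, 0.2854, 0.0281]
tool_rot: [-0.194, 3.132, -0.004]
contact_force: [-1.1, -7.5, 3.0]
opening: 0.0268
grip_force: 39.2
```

Call:
jog_arm(
  ticks="0.02,5,0,0,0,0,0\n0.02,10,0,0,0,0,0\n0.02,15,0,0,0,0,0\n0.02,18,0,0,0,0,0\n0.02,18,0,0,0,0,0\n0.02,18,0,0,0,0,0",
  grip_n=60,
)

```text
t: 2.8
tool_pos: [0.4105, 0.2831, 0.0282]
tool_rot: [-0.194, 3.132, -0.005]
contact_force: [-0.4, -7.9, 3.2]
opening: 0.0265
grip_force: 60.5
```

```bash
python3 - <<'E'
from h import *
im=img("side","s1");cv2.imwrite("pics/s1c.png",cv2.resize(im[240:420,180:380,::-1],None,fx=2.5,fy=2.5))
E
```

```text
(no output)
```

View pics/s1c.png

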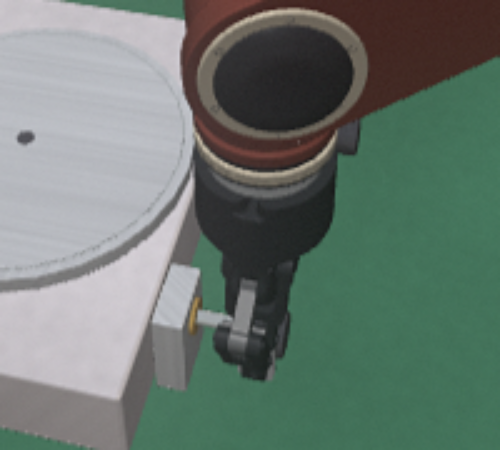

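The picture shows the gripper on the knob with the rod now drawn out about 20 mm (crop (215,320)). I release it and go above the right knob.

Scaled: -0.11 m is -110, -0.08 m is -80.

Call:
jog_arm(
  ticks="0.06,0,0,0,0,0,0\n0.06,0,0,0,0,0,0\n0.06,0,0,0,0,0,0\n0.06,0,0,-40,0,0,0\n0.06,0,0,-80,0,0,0\n0.06,0,0,-110,0,0,0\n0.06,0,0,-110,0,0,0",
  grip_n=40,
)

```text
t: 3.43
tool_pos: [0.4135, 0.2868, 0.1445]
tool_rot: [-0.192, 3.121, 0.01]
contact_force: [1.6, 0.9, 0.6]
opening: 0.0602
grip_force: 0.0
```

```bash
python3 - <<'E'
from h import *
a=TY+np.pi/2
k=loc2w(TO,TY,-.204,-.086);print(k)
plan((*k,.135,a),(*k,.025,a))
E
```

```text
[0.41198228 0.11181291]
q6 -1.24 tcp [0.4135 0.2868 0.1445]
[ 0.0231 -0.1735  0.0082] [0.006 0.015 0.001]
[ 0.0247 -0.1741  0.1182] [0.006 0.015 0.001]
```

Scaled: 0.018 m is 18, -0.17 m is -170.

Call:
jog_arm(
  ticks="0.06,18,-170,0,0,0,0\n0.06,18,-170,0,0,0,0\n0.06,18,-170,0,0,0,0\n0.06,18,-170,0,0,0,0\n0.06,18,-170,0,0,0,0\n0.06,18,-170,0,0,0,0\n0.06,18,-170,0,0,0,0\n0.06,18,-170,0,0,0,0",
  grip_n=40,
)

```text
t: 4.1
tool_pos: [0.4119, 0.1142, 0.1355]
tool_rot: [-0.194, 3.135, 0.001]
contact_force: [0.6, 0.1, 0.1]
opening: 0.0601
grip_force: 0.0
```

```bash
python3 - <<'E'
from h import *
a=TY+np.pi/2
k=loc2w(TO,TY,-.204,-.086)
plan((*k,.025,a))
E
```

```text
q6 -1.60 tcp [0.4119 0.1142 0.1355]
[ 0.0002 -0.0024  0.1105] [0.001 0.    0.002]
```

Scaled: 0.11 m is 110, 0.08 m is 80.

Call:
jog_arm(
  ticks="0.06,0,-2,40,0,0,0\n0.06,0,-2,80,0,0,0\n0.06,0,-2,110,0,0,0\n0.06,0,-2,110,0,0,0\n0.06,0,-2,110,0,0,0\n0.02,0,-2,110,0,0,0\n0.02,0,-2,110,0,0,0\n0.02,0,-2,110,0,0,0\n0.02,0,-2,110,0,0,0\n0.02,0,-2,110,0,0,0\n0.02,-5,-2,110,0,0,0\n0.02,-10,-2,110,0,0,0\n0.02,-15,-2,110,0,0,0\n0.02,-18,-2,110,0,0,0\n0.02,-18,-2,110,0,0,0\n0.02,-18,-2,110,0,0,0",
  grip_n=50,
)

```text
t: 5.43
tool_pos: [0.4322, 0.1143, 0.0282]
tool_rot: [-0.191, 3.131, 0.003]
contact_force: [-1.3, 4.7, 8.1]
opening: 0.0264
grip_force: 49.8
```

Scaled: -0.16 m is -160, -0.12 m is -120.

Call:
jog_arm(
  ticks="0.06,0,0,0,0,0,0\n0.06,0,0,0,0,0,0\n0.06,0,0,0,0,0,0\n0.06,0,0,-40,0,0,0\n0.06,0,0,-80,0,0,0\n0.06,0,0,-120,0,0,0\n0.06,0,0,-160,0,0,0\n0.06,0,-40,-160,0,0,0\n0.06,0,-80,-160,0,0,0\n0.06,0,-120,-160,0,0,0\n0.06,0,-160,-160,0,0,0\n0.06,0,-160,-160,0,0,0\n0.06,0,-160,-160,0,0,0",
)

```text
t: 6.52
tool_pos: [0.449, -0.0473, 0.185]
tool_rot: [0.184, -3.135, -0.0]
contact_force: [-1.0, 0.4, 0.4]
opening: 0.0603
grip_force: 0.0
```

```bash
python3 - <<'E'
from h import *
t=img("top","t2");s=img("side","s2")
cv2.imwrite("pics/c2.png",np.hstack([cv2.resize(t[200:320,90:250,::-1],(480,360)),cv2.resize(s[250:400,220:360,::-1],(320,360))]))
for n,im,th in(("top",t,75),("side",s,60)):
    print([np.round(cv2.minAreaRect(k)[0],1).tolist() for k in blobs(im.max(2)<th,40,500)])
E
```

```text
[[156.0, 414.5], [262.0, 384.5], [135.5, 276.5], [202.0, 268.5], [293.5, 273.1], [224.3, 253.5], [252.0, 279.8], [59.4, 194.6], [251.4, 149.1]]
[[289.0, 376.0], [512.7, 340.4], [306.0, 293.0], [289.8, 206.7], [243.8, 182.8], [330.8, 81.1]]
```

View pics/c2.png

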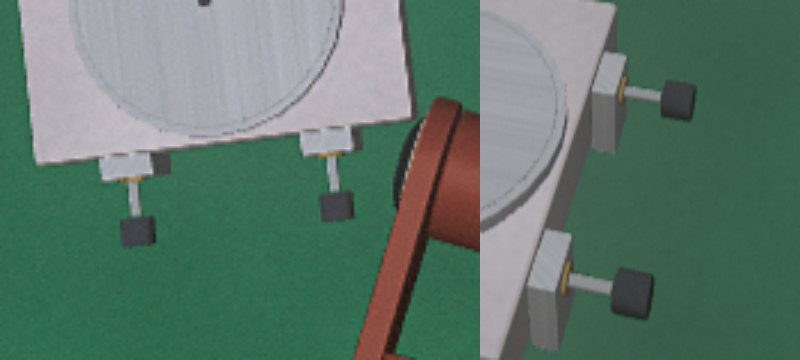

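Both knobs now stand equally far out, in the top view at (135,276) and (202,268), so both rods are at their middle click. Now the first pot.

```bash
python3 - <<'E'
from h import *
for k in((135.5,276.5),(289,376)),((202,268.5),(306,293)):
    p=tri(*k)[0];d=R.from_euler("z",-TY).apply(np.r_[p[:2]-TO,0]);print("knob in tester frame",np.round(d,4))
plan((.432,-.1297,.18,-.24))
E
```

```text
knob in tester frame [-0.1881  0.0858  0.    ]
knob in tester frame [-0.1852 -0.0856  0.    ]
q6 -1.96 tcp [ 0.449  -0.0452  0.1849]
[ 0.0271 -0.0819  0.0048] [ 1.000e-03 -0.000e+00 -1.209e+00]
```

Scaled: -0.082 m is -82, 0.027 m is 27.

Call:
jog_arm(
  ticks="0.08,27,-82,5,0,0,1.932\n0.08,27,-82,5,0,0,1.932\n0.08,27,-82,5,0,0,1.932\n0.08,27,-82,5,0,0,1.932\n0.08,27,-82,5,0,0,1.932\n0.08,27,-82,5,0,0,1.932\n0.08,27,-82,5,0,0,1.932\n0.08,27,-82,5,0,0,1.932\n0.08,27,-82,5,0,0,1.932\n0.08,27,-82,5,0,0,1.932\n0.08,27,-82,5,0,0,1.932\n0.08,27,-82,5,0,0,1.932\n0.08,27,-82,5,0,0,1.932\n0.08,27,-82,5,0,0,1.932\n0.08,27,-82,5,0,0,1.932\n0.08,27,-82,5,0,0,1.932\n0.08,27,-82,5,0,0,1.932\n0.08,27,-82,5,0,0,1.932",
  grip_n=30,
)

```text
t: 8.12
tool_pos: [0.4327, -0.1288, 0.1801]
tool_rot: [-2.466, -1.946, 0.0]
contact_force: [-0.2, 0.2, 0.1]
opening: 0.0799
grip_force: 0.0
```

```bash
python3 - <<'E'
from h import *
plan((.432,-.1297,.001,-.24))
t=img("top");s=img("side")
print([np.round(cv2.fitEllipse(k)[0],1).tolist() for k in blobs(white(t,190),150,400)])
print([np.round(cv2.fitEllipse(k)[0],1).tolist() for k in blobs(white(s,190),120,400)])
E
```

```text
q6 -0.22 tcp [ 0.4327 -0.1288  0.1801]
[-0.001  -0.0004  0.1791] [-0.    -0.     0.005]
[[380.5, 299.2], [348.6, 289.9], [367.6, 193.0], [308.6, 186.3]]
[[338.7, 218.8], [349.0, 200.4], [374.3, 193.2], [256.4, 192.7], [389.7, 178.2], [323.4, 93.9]]
```

Call:
jog_arm(
  ticks="0.08,-1,0,40,0,0,0\n0.08,-1,0,80,0,0,0\n0.08,-1,0,120,0,0,0\n0.08,-1,0,150,0,0,0\n0.08,-1,0,179,0,0,0\n0.08,-1,0,179,0,0,0\n0.08,-1,0,179,0,0,0\n0.04,-1,0,179,0,0,0\n0.04,-1,0,179,0,0,0\n0.04,-1,0,179,0,0,0\n0.04,-1,0,179,0,0,0\n0.04,-1,0,179,0,0,0\n0.04,-1,0,140,0,0,0\n0.04,-1,0,100,0,0,0\n0.04,-1,0,60,0,0,0\n0.04,-1,0,20,0,0,0\n0.04,-1,0,0,0,0,0\n0.04,-1,0,0,0,0,0\n0.04,-1,0,0,0,0,0\n0.04,-1,0,0,0,0,0",
  grip_n=30,
)

```text
t: 9.88
tool_pos: [0.4317, -0.1308, 0.1795]
tool_rot: [-2.47, -1.94, 0.001]
contact_force: [0.3, 1.0, -1.3]
opening: 0.0551
grip_force: 32.6
```

Call:
jog_arm(
  ticks="0.04,0,0,0,0,0,0\n0.04,0,0,0,0,0,0\n0.04,0,0,0,0,0,0\n0.04,0,0,0,0,0,0",
)

```text
t: 10.22
tool_pos: [0.4318, -0.1309, 0.1791]
tool_rot: [-2.469, -1.94, 0.001]
contact_force: [0.5, -0.1, -1.7]
opening: 0.0546
grip_force: 32.6
```

```bash
python3 - <<'E'
from h import *
print(ctrl.get_obs()["contact_force"])
P2=[loc2w(TO,TY,x,y) for x,y in((.05,.05),(.05,-.05),(-.05,.05),(-.05,-.05))]
Tm=loc2w(RO,RY,0,-.015);print(P2,Tm)
plan(*[(*p,.2,-.24) for p in P2],(*Tm,.12,-.24))
E
```

```text
[ 0.45354095 -0.06635763 -1.68313305]
[array([0.64754348, 0.27771324]), array([0.65971324, 0.17845652]), array([0.54828676, 0.26554348]), array([0.56045652, 0.16628676])] [ 0.63443446 -0.23757007]
q6 -0.22 tcp [ 0.4318 -0.1309  0.1791]
[ 0.4481  0.1128 -0.0209] [-0.002 -0.     0.001]
[ 0.3545  0.1481 -0.021 ] [-0.002 -0.     0.001]
[ 0.4127  0.0193 -0.0207] [-0.002 -0.     0.001]
[ 0.3192  0.0546 -0.0208] [-0.002 -0.     0.001]
[-0.0557  0.2222  0.0586] [-0.002 -0.     0.001]
```

```bash
cat > w.py <<'E'
from h import *
f=[];e=[]
for i in range(8):
    ctrl.get_image("top");o=ctrl.get_obs();f.append(o["contact_force"][2]);e.append(np.r_[o["effort"][1:3],o["opening"]])
print(np.round(f,2),"mean",np.mean(f),np.mean(e,0),o["t"])
E
python3 w.py
```

```text
[-0.4  -1.7  -1.1  -0.68 -0.22 -0.66 -0.56 -1.33] mean -0.8330852868391438 [-21.85234554 -36.89759508   0.0550778 ] 10.6167
```

Pot 1 reads about −0.8 N, so it is empty. It goes into the tray's middle.

Call:
jog_arm(
  ticks="0.04,-56,222,0,0,0,0\n0.04,-56,222,0,0,0,0\n0.04,-56,222,0,0,0,0\n0.04,-56,222,0,0,0,0\n0.04,-56,222,0,0,0,0\n0.04,-56,222,0,0,0,0\n0.04,-56,222,0,0,0,0\n0.04,-56,222,0,0,0,0\n0.04,-56,222,40,0,0,0\n0.04,-56,222,80,0,0,0\n0.04,-56,222,120,0,0,0\n0.04,-56,222,140,0,0,0\n0.04,-56,222,150,0,0,0\n0.04,-56,222,150,0,0,0",
)

```text
t: 11.78
tool_pos: [0.632, -0.2366, 0.0272]
tool_rot: [-2.466, -1.938, 0.004]
contact_force: [-0.0, 0.8, -1.1]
opening: 0.0551
grip_force: 32.6
```

```bash
python3 - <<'E'
from h import *
plan((*loc2w(RO,RY,0,-.015),.0055,-.24))
im=img("side","s3");cv2.imwrite("pics/c3.png",cv2.resize(im[120:270,180:400,::-1],None,fx=3,fy=3))
E
```

```text
q6 -0.23 tcp [ 0.632  -0.2366  0.0272]
[-0.0004  0.0027  0.0217] [-0.006 -0.001  0.001]
```

View pics/c3.png

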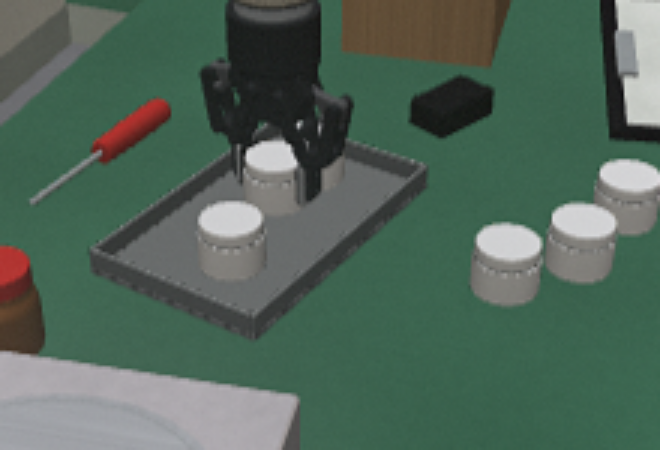

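The pot hangs upright at crop (275,175) between the two tray pots, clear of both. I set it down and go on to pot 2.

Scaled: -0.0225 m is -22.5, -0.205 m is -205.

Call:
jog_arm(
  ticks="0.04,0,2,12,0,0,0\n0.04,0,2,22,0,0,0\n0.04,0,2,22,0,0,0\n0.06,0,2,22,0,0,0\n0.075,0,2,22,0,0,0\n0.075,0,2,22,0,0,0\n0.075,0,2,-20,0,0,0\n0.075,0,2,-60,0,0,0\n0.075,0,2,-100,0,0,0\n0.075,0,0,-140,0,0,0\n0.08,-22.5,-205,-140,0,0,0\n0.08,-22.5,-205,-140,0,0,0\n0.08,-22.5,-205,-140,0,0,0\n0.08,-22.5,-205,-140,0,0,0\n0.08,-22.5,-205,-140,0,0,0\n0.08,-22.5,-205,-140,0,0,0\n0.08,-22.5,-205,-140,0,0,0\n0.08,-22.5,-205,-140,0,0,0",
)

```text
t: 13.33
tool_pos: [0.4308, -0.2118, 0.1713]
tool_rot: [2.469, 1.939, 0.001]
contact_force: [0.1, 1.1, 0.4]
opening: 0.0801
grip_force: 0.0
```

```bash
cat > look.py <<'E'
from h import *
t=img("top");s=img("side")
for c in blobs(white(t,190),150,400):
    e=cv2.fitEllipse(c)[0];p=onz("top",*e,.044);print("top",np.round(p[:2],4),"plate?",np.round(onz("top",*e,.126)[:2],4))
print("side",[np.round(onz("side",*cv2.fitEllipse(c)[0],.044)[:2],3).tolist() for c in blobs(white(s,180),100,400)])
E
python3 look.py
python3 - <<'E'
from h import *
plan((.4268,-.2095,.001,-.24))
E
```

```text
top [ 0.6284 -0.3131] plate? [ 0.6184 -0.2987]
top [ 0.6408 -0.2374] plate? [ 0.63   -0.2277]
top [ 0.6453 -0.1593] plate? [ 0.6342 -0.1543]
side [[0.424, -0.209], [0.374, -0.261], [0.643, -0.165], [0.351, -0.345], [0.639, -0.243], [0.627, -0.32], [0.673, -0.908]]
q6 -0.37 tcp [ 0.4316 -0.212   0.1713]
[ 0.0014 -0.0055  0.1703] [0.002 0.001 0.001]
```

Scaled: 0.17 m is 170, 0.15 m is 150.

Call:
jog_arm(
  ticks="0.08,1,-4,40,0,0,0\n0.08,1,-4,80,0,0,0\n0.08,1,-4,120,0,0,0\n0.08,1,-4,150,0,0,0\n0.08,1,-4,170,0,0,0\n0.08,1,-4,170,0,0,0\n0.08,1,-4,170,0,0,0\n0.04,1,-4,170,0,0,0\n0.04,1,-4,170,0,0,0\n0.04,1,-4,170,0,0,0\n0.04,1,-4,170,0,0,0\n0.04,1,-4,170,0,0,0\n0.04,1,-4,140,0,0,0\n0.04,1,-4,100,0,0,0\n0.04,1,-4,60,0,0,0\n0.04,1,-4,20,0,0,0\n0.04,1,-4,-20,0,0,0\n0.04,1,-4,-20,0,0,0\n0.04,1,-4,-20,0,0,0\n0.04,1,-4,-20,0,0,0",
  grip_n=30,
)

```text
t: 15.1
tool_pos: [0.4262, -0.2092, 0.1898]
tool_rot: [-2.47, -1.941, -0.0]
contact_force: [-0.6, 0.7, -3.0]
opening: 0.0549
grip_force: 34.2
```

```bash
python3 w.py; python3 - <<'E'
from h import *
plan(*[(*loc2w(TO,TY,x,y),.2,-.24) for x,y in((.05,.05),(.05,-.05),(-.05,.05),(-.05,-.05))])
E
```

```text
[-3.23 -2.73 -2.25 -2.74 -2.7  -2.58 -2.83 -2.09] mean -2.642944288643183 [-25.75609647 -38.59514639   0.05502452] 15.5
q6 -0.37 tcp [ 0.4262 -0.2093  0.1893]
[ 0.5255  0.0997 -0.0105] [-0.002 -0.001  0.001]
[ 0.432   0.135  -0.0107] [-0.002 -0.001  0.001]
[ 0.4902  0.0061 -0.0104] [-0.002 -0.001  0.001]
[ 0.3967  0.0415 -0.0105] [-0.002 -0.001  0.001]
```

Pot 2 reads −2.6 N, so it is filled. It goes to the plate.

Scaled: 0.525 m is 525, 0.1 m is 100.

Call:
jog_arm(
  ticks="0.04,525,100,-10,0,0,0\n0.04,525,100,-10,0,0,0\n0.04,525,100,-10,0,0,0\n0.04,525,100,-10,0,0,0\n0.04,525,100,-10,0,0,0\n0.04,525,100,-10,0,0,0\n0.04,525,100,-10,0,0,0\n0.04,525,100,-10,0,0,0\n0.04,525,100,-10,0,0,0\n0.04,525,100,-10,0,0,0\n0.04,525,100,-10,0,0,0\n0.04,525,100,-10,0,0,0\n0.04,525,100,-10,0,0,0\n0.04,525,100,-10,0,0,0\n0.04,525,100,-10,0,0,0\n0.04,525,100,-10,0,0,0\n0.04,525,100,-10,0,0,0",
)

```text
t: 16.92
tool_pos: [0.6478, 0.2759, 0.1999]
tool_rot: [-2.471, -1.94, 0.002]
contact_force: [-0.6, 0.0, -2.7]
opening: 0.0552
grip_force: 34.0
```

```bash
python3 - <<'E'
from h import *
plan((*loc2w(TO,TY,.05,.05),.084,-.24))
E
```

```text
q6 0.54 tcp [0.6478 0.2759 0.1999]
[ 0.0018 -0.0006  0.1159] [-0.001  0.001  0.   ]
```

Scaled: 0.115 m is 115, 0.11 m is 110.

Call:
jog_arm(
  ticks="0.04,1,0,40,0,0,0\n0.04,1,0,80,0,0,0\n0.04,1,0,100,0,0,0\n0.04,1,0,110,0,0,0\n0.04,1,0,115,0,0,0\n0.04,1,0,115,0,0,0\n0.06,1,0,115,0,0,0\n0.07,1,0,115,0,0,0\n0.07,1,0,115,0,0,0\n0.07,1,0,80,0,0,0\n0.07,1,0,40,0,0,0\n0.07,1,0,0,0,0,0",
)

```text
t: 17.92
tool_pos: [0.6479, 0.2777, 0.2016]
tool_rot: [-2.47, -1.94, 0.001]
contact_force: [0.4, 0.4, 0.4]
opening: 0.0698
grip_force: 0.0
```

Call:
jog_arm(
  ticks="0.08,-587,-135,0,0,0,0\n0.08,-587,-135,0,0,0,0\n0.08,-587,-135,0,0,0,0\n0.08,-587,-135,0,0,0,0\n0.08,-587,-135,0,0,0,0\n0.08,-587,-135,0,0,0,0\n0.08,-587,-135,0,0,0,0\n0.08,-587,-135,0,0,0,0\n0.08,-587,-135,0,0,0,0\n0.08,-587,-135,0,0,0,0\n0.08,-587,-135,0,0,0,0\n0.08,-587,-135,0,0,0,0\n0.08,-587,-135,0,0,0,0\n0.08,-587,-135,0,0,0,0\n0.08,-587,-135,0,0,0,0\n0.08,-587,-135,0,0,0,0\n0.08,-587,-135,0,0,0,0",
)

```text
t: 19.33
tool_pos: [0.3782, -0.2614, 0.2015]
tool_rot: [2.471, 1.936, 0.001]
contact_force: [0.5, -0.5, -0.5]
opening: 0.0798
grip_force: 0.0
```

```bash
python3 look.py
python3 - <<'E'
from h import *
plan((.377,-.2608,.001,-.24))
E
```

```text
top [ 0.6284 -0.3132] plate? [ 0.6183 -0.2988]
top [ 0.6408 -0.2375] plate? [ 0.63   -0.2277]
top [ 0.6453 -0.1593] plate? [ 0.6342 -0.1543]
top [0.6639 0.3005] plate? [0.6517 0.2774]
side [[0.375, -0.261], [0.644, -0.165], [0.351, -0.345], [0.639, -0.243], [0.627, -0.32], [0.669, -0.891]]
q6 -0.53 tcp [ 0.3787 -0.26    0.2009]
[-0.0012 -0.0017  0.1999] [0.001 0.    0.002]
```

Scaled: 0.2 m is 200, 0.19 m is 190.

Call:
jog_arm(
  ticks="0.08,-1,-2,40,0,0,0\n0.08,-1,-2,80,0,0,0\n0.08,-1,-2,120,0,0,0\n0.08,-1,-2,160,0,0,0\n0.08,-1,-2,190,0,0,0\n0.08,-1,-2,200,0,0,0\n0.08,-1,-2,200,0,0,0\n0.04,-1,-2,200,0,0,0\n0.04,-1,-2,200,0,0,0\n0.04,-1,-2,200,0,0,0\n0.04,-1,-2,200,0,0,0\n0.04,-1,-2,200,0,0,0\n0.04,-1,-2,160,0,0,0\n0.04,-1,-2,120,0,0,0\n0.04,-1,-2,80,0,0,0\n0.04,-1,-2,40,0,0,0\n0.04,-1,-2,0,0,0,0\n0.04,-1,-2,0,0,0,0\n0.04,-1,-2,0,0,0,0\n0.04,-1,-2,0,0,0,0",
  grip_n=30,
)

```text
t: 21.1
tool_pos: [0.3757, -0.2607, 0.1999]
tool_rot: [-2.471, -1.941, -0.0]
contact_force: [-0.8, 0.5, -2.9]
opening: 0.0554
grip_force: 34.4
```

```bash
python3 w.py; python3 - <<'E'
from h import *
plan(*[(*loc2w(TO,TY,x,y),.2,-.24) for x,y in((.05,-.05),)],(*loc2w(RO,RY,.04,-.015),.12,-.24))
E
```

```text
[-3.5  -2.24 -3.27 -2.09 -2.1  -1.66 -2.51 -2.6 ] mean -2.4949166164467003 [-23.56322318 -38.80403325   0.05497676] 21.5
q6 -0.53 tcp [ 0.3757 -0.2607  0.1993]
[ 0.4939  0.172  -0.0005] [-0.001 -0.001  0.001]
[0.0836 0.286  0.079 ] [-0.001 -0.001  0.001]
```

Pot 3 is filled too and goes to the plate at (0.05,−0.05).

Call:
jog_arm(
  ticks="0.04,495,172,0,0,0,0\n0.04,495,172,0,0,0,0\n0.04,495,172,0,0,0,0\n0.04,495,172,0,0,0,0\n0.04,495,172,0,0,0,0\n0.04,495,172,0,0,0,0\n0.04,495,172,0,0,0,0\n0.04,495,172,0,0,0,0\n0.04,495,172,0,0,0,0\n0.04,495,172,0,0,0,0\n0.04,495,172,0,0,0,0\n0.04,495,172,0,0,0,0\n0.04,495,172,0,0,0,0\n0.04,495,172,0,0,0,0\n0.04,495,172,0,0,0,0\n0.04,495,172,0,0,0,0\n0.04,495,172,0,0,0,0",
)

```text
t: 22.92
tool_pos: [0.6598, 0.1782, 0.1999]
tool_rot: [-2.471, -1.939, 0.001]
contact_force: [0.7, -0.8, -3.0]
opening: 0.0551
grip_force: 34.2
```

```bash
python3 - <<'E'
from h import *
plan((*loc2w(TO,TY,.05,-.05),.084,-.24))
E
```

```text
q6 0.40 tcp [0.6598 0.1782 0.1999]
[ 3.000e-04 -1.000e-04  1.159e-01] [-0.001  0.001 -0.   ]
```

Scaled: 0.115 m is 115, 0.11 m is 110.

Call:
jog_arm(
  ticks="0.04,0,0,40,0,0,0\n0.04,0,0,80,0,0,0\n0.04,0,0,100,0,0,0\n0.04,0,0,110,0,0,0\n0.04,0,0,115,0,0,0\n0.04,0,0,115,0,0,0\n0.06,0,0,115,0,0,0\n0.07,0,0,115,0,0,0\n0.07,0,0,115,0,0,0\n0.07,0,0,80,0,0,0\n0.07,0,0,40,0,0,0\n0.07,0,0,0,0,0,0",
)

```text
t: 23.92
tool_pos: [0.6598, 0.179, 0.2013]
tool_rot: [-2.47, -1.94, 0.002]
contact_force: [0.5, 0.1, 0.2]
opening: 0.0698
grip_force: 0.0
```

Call:
jog_arm(
  ticks="0.08,-580,-174,0,0,0,0\n0.08,-580,-174,0,0,0,0\n0.08,-580,-174,0,0,0,0\n0.08,-580,-174,0,0,0,0\n0.08,-580,-174,0,0,0,0\n0.08,-580,-174,0,0,0,0\n0.08,-580,-174,0,0,0,0\n0.08,-580,-174,0,0,0,0\n0.08,-580,-174,0,0,0,0\n0.08,-580,-174,0,0,0,0\n0.08,-580,-174,0,0,0,0\n0.08,-580,-174,0,0,0,0\n0.08,-580,-174,0,0,0,0\n0.08,-580,-174,0,0,0,0\n0.08,-580,-174,0,0,0,0\n0.08,-580,-174,0,0,0,0\n0.08,-580,-174,0,0,0,0\n0.08,-580,-174,0,0,0,0",
)

```text
t: 25.42
tool_pos: [0.3543, -0.3428, 0.2009]
tool_rot: [2.47, 1.94, 0.001]
contact_force: [-0.1, 0.7, -0.4]
opening: 0.0802
grip_force: 0.0
```

```bash
python3 look.py
python3 - <<'E'
from h import *
plan((.3531,-.344,.001,-.24))
E
```

```text
top [ 0.3547 -0.3432] plate? [ 0.3614 -0.3269]
top [ 0.6285 -0.3131] plate? [ 0.6184 -0.2987]
top [ 0.6407 -0.2374] plate? [ 0.6299 -0.2276]
top [ 0.6453 -0.1593] plate? [ 0.6342 -0.1543]
top [0.6639 0.3004] plate? [0.6517 0.2773]
top [0.6763 0.1959] plate? [0.6633 0.1791]
side [[0.644, -0.165], [0.351, -0.344], [0.639, -0.243], [0.627, -0.32], [0.669, -0.89]]
q6 -0.68 tcp [ 0.3547 -0.3422  0.2006]
[-0.0021 -0.0012  0.1996] [0.001 0.    0.003]
```

The manual's scale: shifts go in mm. Converting my numbers, 0.2 m is 200, 0.19 m is 190.

Call:
jog_arm(
  ticks="0.08,-2,-1,40,0,0,0\n0.08,-2,-1,80,0,0,0\n0.08,-2,-1,120,0,0,0\n0.08,-2,-1,160,0,0,0\n0.08,-2,-1,190,0,0,0\n0.08,-2,-1,200,0,0,0\n0.08,-2,-1,200,0,0,0\n0.04,-2,-1,200,0,0,0\n0.04,-2,-1,200,0,0,0\n0.04,-2,-1,200,0,0,0\n0.04,-2,-1,200,0,0,0\n0.04,-2,-1,200,0,0,0\n0.04,-2,-1,160,0,0,0\n0.04,-2,-1,120,0,0,0\n0.04,-2,-1,80,0,0,0\n0.04,-2,-1,40,0,0,0\n0.04,-2,-1,0,0,0,0\n0.04,-2,-1,0,0,0,0\n0.04,-2,-1,0,0,0,0\n0.04,-2,-1,0,0,0,0",
  grip_n=30,
)

```text
t: 27.18
tool_pos: [0.3523, -0.3446, 0.2003]
tool_rot: [2.47, 1.94, -0.0]
contact_force: [0.7, 0.2, -1.7]
opening: 0.0552
grip_force: 32.6
```

```bash
python3 w.py; python3 - <<'E'
from h import *
plan(*[(*loc2w(TO,TY,x,y),.2,-.24) for x,y in((-.05,.05),)],(*loc2w(RO,RY,.04,-.015),.12,-.24))
E
```

```text
[ 0.38 -0.75 -0.63 -0.72 -0.66  0.03 -0.96 -0.73] mean -0.5044487100418171 [-26.54632263 -37.41645947   0.05504938] 27.5833
q6 -0.69 tcp [ 0.3522 -0.3445  0.1993]
[ 0.6391  0.0461 -0.    ] [-0.001 -0.001  0.001]
[0.1705 0.289  0.0792] [-0.001 -0.001  0.001]
```

Pot 4 is empty. The tray is crowded while two unweighed pots stand in it, and at least one of those must be filled. I set pot 4 back down and weigh the tray pots first.

Call:
jog_arm(
  ticks="0.04,0,0,40,0,0,0\n0.04,0,0,80,0,0,0\n0.04,0,0,120,0,0,0\n0.04,0,0,160,0,0,0\n0.04,0,0,185,0,0,0\n0.04,0,0,198,0,0,0\n0.04,0,0,198,0,0,0\n0.06,0,0,198,0,0,0\n0.08,0,0,198,0,0,0\n0.08,0,0,198,0,0,0\n0.08,0,0,160,0,0,0\n0.08,0,0,120,0,0,0\n0.08,0,0,80,0,0,0\n0.08,0,0,40,0,0,0",
)

```text
t: 28.75
tool_pos: [0.3523, -0.3445, 0.1624]
tool_rot: [2.47, 1.941, 0.0]
contact_force: [1.5, -1.3, 0.5]
opening: 0.0802
grip_force: 0.0
```

Call:
jog_arm(
  ticks="0.08,249,239,0,0,0,0\n0.08,249,239,0,0,0,0\n0.08,249,239,0,0,0,0\n0.08,249,239,0,0,0,0\n0.08,249,239,0,0,0,0\n0.08,249,239,0,0,0,0\n0.08,249,239,0,0,0,0\n0.08,249,239,0,0,0,0\n0.08,249,239,0,0,0,0\n0.08,249,239,0,0,0,0\n0.08,249,239,0,0,0,0\n0.08,249,239,0,0,0,0",
)

```text
t: 29.75
tool_pos: [0.6427, -0.1602, 0.1603]
tool_rot: [-2.471, -1.94, 0.001]
contact_force: [-1.0, 0.1, 0.5]
opening: 0.08
grip_force: 0.0
```

```bash
python3 look.py
python3 - <<'E'
from h import *
plan((.6442,-.1595,.0055,-.24))
E
```

```text
top [ 0.3551 -0.3415] plate? [ 0.3617 -0.3253]
top [0.4969 0.3034] plate? [0.4949 0.2801]
top [ 0.6283 -0.313 ] plate? [ 0.6182 -0.2986]
top [0.6637 0.3087] plate? [0.6515 0.285 ]
top [0.6764 0.1959] plate? [0.6634 0.1792]
side [[0.644, -0.165], [0.351, -0.342], [0.639, -0.243], [0.627, -0.32], [0.669, -0.89]]
q6 -0.12 tcp [ 0.6425 -0.1606  0.1604]
[0.0015 0.0015 0.1549] [-0.     0.    -0.001]
```

Scaled: 0.154 m is 154, 0.145 m is 145.

Call:
jog_arm(
  ticks="0.08,1,1,40,0,0,0\n0.08,1,1,80,0,0,0\n0.08,1,1,120,0,0,0\n0.08,1,1,145,0,0,0\n0.08,1,1,154,0,0,0\n0.08,1,1,154,0,0,0\n0.04,1,1,154,0,0,0\n0.04,1,1,154,0,0,0\n0.04,1,1,154,0,0,0\n0.04,1,1,154,0,0,0\n0.04,1,1,154,0,0,0\n0.04,1,1,120,0,0,0\n0.04,1,1,80,0,0,0\n0.04,1,1,40,0,0,0\n0.04,1,1,0,0,0,0\n0.04,1,1,-40,0,0,0\n0.04,1,1,-40,0,0,0\n0.04,1,1,-40,0,0,0\n0.04,1,1,-40,0,0,0",
  grip_n=30,
)

```text
t: 31.43
tool_pos: [0.6446, -0.1585, 0.2001]
tool_rot: [2.47, 1.941, 0.0]
contact_force: [-0.5, 1.1, -3.1]
opening: 0.0548
grip_force: 34.3
```

```bash
python3 w.py; python3 - <<'E'
from h import *
img("top","t4")
plan(*[(*loc2w(TO,TY,x,y),.2,-.24) for x,y in((-.05,.05),(-.05,-.05))])
E
```

```text
[-3.64 -5.07 -3.79 -2.8  -3.18 -3.53 -3.09 -3.42] mean -3.5653263675302336 [-46.52194843 -38.94125685   0.05500694] 31.8333
q6 -0.11 tcp [ 0.6446 -0.1586  0.1995]
[ 3.893e-01 -1.940e-01 -2.000e-04] [-0.001 -0.     0.001]
[ 2.957e-01 -1.587e-01 -2.000e-04] [-0.001 -0.     0.001]
```

View pics/t4.png

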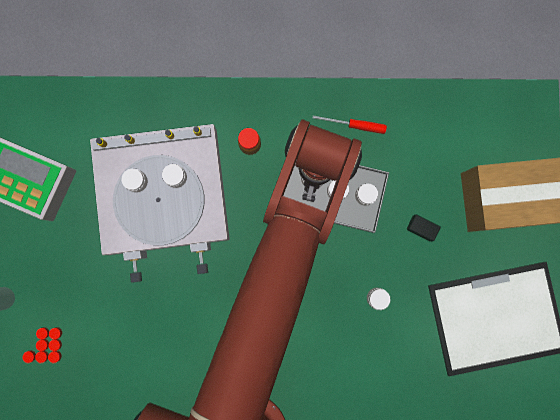

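The picture shows two pots on the plate, (133,180) and (173,175), with pot 5 in the gripper, pots at (340,190) and (367,194) in the tray, and pot 4 on the bench at (379,299). Pot 5 is filled and goes to the plate.

Call:
jog_arm(
  ticks="0.04,295,-158,0,0,0,0\n0.04,295,-158,0,0,0,0\n0.04,295,-158,0,0,0,0\n0.04,295,-158,0,0,0,0\n0.04,295,-158,0,0,0,0\n0.04,295,-158,0,0,0,0\n0.04,295,-158,0,0,0,0\n0.04,295,-158,0,0,0,0\n0.04,295,-158,0,0,0,0\n0.04,295,-158,0,0,0,0\n0.04,295,-158,0,0,0,0\n0.04,295,-158,0,0,0,0",
)

```text
t: 32.88
tool_pos: [0.5616, 0.1643, 0.2003]
tool_rot: [2.471, 1.939, -0.0]
contact_force: [0.7, -0.2, -3.4]
opening: 0.0551
grip_force: 34.2
```

```bash
python3 look.py; python3 - <<'E'
from h import *
im=img("side","s5")
cv2.imwrite("pics/c5.png",cv2.resize(im[100:400,80:420,::-1],None,fx=1.9,fy=1.9))
plan((*loc2w(TO,TY,-.05,-.05),.084,-.24))
E
```

```text
top [ 0.355  -0.3414] plate? [ 0.3616 -0.3253]
top [0.5008 0.2748] plate? [0.4985 0.2533]
top [ 0.6283 -0.3128] plate? [ 0.6182 -0.2985]
top [ 0.6405 -0.2375] plate? [ 0.6297 -0.2277]
top [0.6836 0.1902] plate? [0.6701 0.1738]
side [[0.751, 0.234], [0.708, -0.078], [0.351, -0.342], [0.639, -0.243], [0.627, -0.319], [0.669, -0.891]]
q6 0.40 tcp [0.5616 0.164  0.2003]
[ 0.002  -0.0017  0.1163] [ 0.     0.    -0.001]
```

View pics/c5.png

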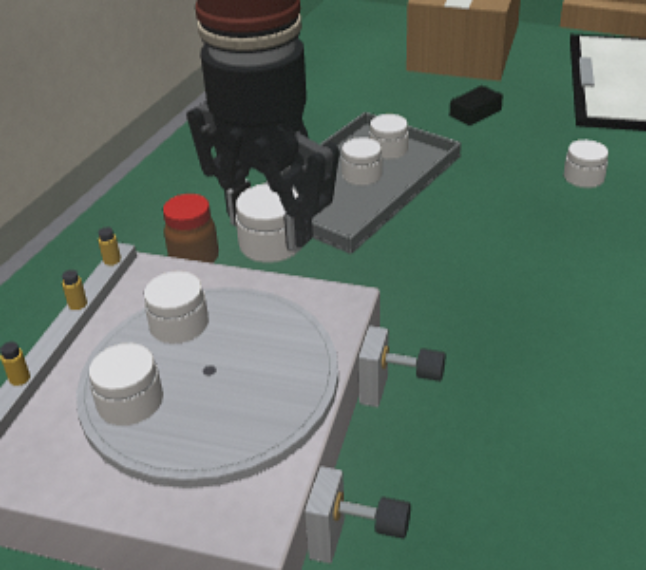

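The side view shows both pots upright on the plate, (175,305) and (125,380) in the crop, with space in front for pot 5. I lower it, then go to pot 6.

Scaled: 0.116 m is 116, 0.11 m is 110.

Call:
jog_arm(
  ticks="0.04,1,-1,40,0,0,0\n0.04,1,-1,80,0,0,0\n0.04,1,-1,100,0,0,0\n0.04,1,-1,110,0,0,0\n0.04,1,-1,116,0,0,0\n0.04,1,-1,116,0,0,0\n0.06,1,-1,116,0,0,0\n0.07,1,-1,116,0,0,0\n0.07,1,-1,116,0,0,0\n0.07,1,-1,80,0,0,0\n0.07,1,-1,40,0,0,0\n0.07,0,0,0,0,0,0",
)

```text
t: 34.03
tool_pos: [0.5606, 0.1651, 0.201]
tool_rot: [-2.47, -1.94, 0.002]
contact_force: [1.7, 0.4, 0.5]
opening: 0.07
grip_force: 0.0
```

Call:
jog_arm(
  ticks="0.08,-448,177,0,0,0,0\n0.08,-448,177,0,0,0,0\n0.08,-448,177,0,0,0,0\n0.08,-448,177,0,0,0,0\n0.08,-448,177,0,0,0,0\n0.08,-448,177,0,0,0,0\n0.08,-448,177,0,0,0,0\n0.08,-448,177,0,0,0,0\n0.08,-448,177,0,0,0,0\n0.08,-448,177,0,0,0,0\n0.08,-448,177,0,0,0,0\n0.08,-448,177,0,0,0,0\n0.08,-448,177,0,0,0,0\n0.08,-448,177,0,0,0,0\n0.08,-448,177,0,0,0,0",
)

```text
t: 35.28
tool_pos: [0.6271, -0.3115, 0.2003]
tool_rot: [-2.47, -1.94, -0.001]
contact_force: [-0.8, -0.3, 0.1]
opening: 0.08
grip_force: 0.0
```

```bash
python3 look.py; python3 - <<'E'
from h import *
plan((.627,-.3133,.0055,-.24))
E
```

```text
top [ 0.355  -0.3414] plate? [ 0.3617 -0.3253]
top [0.497  0.3005] plate? [0.495  0.2774]
top [0.5698 0.1815] plate? [0.5634 0.1656]
top [ 0.6405 -0.2374] plate? [ 0.6297 -0.2277]
top [0.6658 0.3023] plate? [0.6534 0.2791]
top [0.6764 0.1958] plate? [0.6634 0.1791]
side [[0.351, -0.342], [0.639, -0.243], [0.627, -0.32], [0.669, -0.891]]
q6 -0.33 tcp [ 0.6273 -0.3106  0.2005]
[-0.0027  0.0004  0.195 ] [ 0.    -0.     0.002]
```

Scaled: 0.194 m is 194, 0.185 m is 185.

Call:
jog_arm(
  ticks="0.08,-2,0,40,0,0,0\n0.08,-2,0,80,0,0,0\n0.08,-2,0,120,0,0,0\n0.08,-2,0,160,0,0,0\n0.08,-2,0,185,0,0,0\n0.08,-2,0,194,0,0,0\n0.08,-2,0,194,0,0,0\n0.04,-2,0,194,0,0,0\n0.04,-2,0,194,0,0,0\n0.04,-2,0,194,0,0,0\n0.04,-2,0,194,0,0,0\n0.04,-2,0,194,0,0,0\n0.04,-2,0,160,0,0,0\n0.04,-2,0,120,0,0,0\n0.04,-2,0,80,0,0,0\n0.04,-2,0,40,0,0,0\n0.04,-2,0,0,0,0,0\n0.04,-2,0,0,0,0,0\n0.04,-2,0,0,0,0,0\n0.04,-2,0,0,0,0,0",
  grip_n=30,
)

```text
t: 37.05
tool_pos: [0.6265, -0.3139, 0.2008]
tool_rot: [2.47, 1.94, 0.0]
contact_force: [0.1, -0.1, -2.4]
opening: 0.0551
grip_force: 32.4
```

```bash
python3 w.py; python3 - <<'E'
from h import *
plan(*[(*loc2w(TO,TY,x,y),.2,-.24) for x,y in((-.05,.05),)])
E
```

```text
[-0.87 -0.51 -2.03 -0.86 -0.31 -0.31 -2.13 -0.79] mean -0.9735852566433492 [-48.65103364 -37.6042293    0.05500123] 37.45
q6 -0.33 tcp [ 0.6263 -0.3136  0.1992]
[ 5.442e-01 -2.129e-01 -2.000e-04] [-0.002 -0.001  0.001]
```

Pot 6 is empty (−1.0 N, with grip force and joint torques like the other empty ones). I set it back, then bring pot 4 over.

Call:
jog_arm(
  ticks="0.04,0,0,40,0,0,0\n0.04,0,0,80,0,0,0\n0.04,0,0,120,0,0,0\n0.04,0,0,160,0,0,0\n0.04,0,0,180,0,0,0\n0.04,0,0,193,0,0,0\n0.04,0,0,193,0,0,0\n0.06,0,0,193,0,0,0\n0.075,0,0,193,0,0,0\n0.075,0,0,193,0,0,0\n0.075,0,0,160,0,0,0\n0.075,0,0,120,0,0,0\n0.075,0,0,80,0,0,0\n0.08,0,0,40,0,0,0",
)

```text
t: 38.62
tool_pos: [0.6264, -0.3136, 0.162]
tool_rot: [-2.47, -1.941, 0.0]
contact_force: [0.6, -1.1, 0.8]
opening: 0.08
grip_force: 0.0
```

Call:
jog_arm(
  ticks="0.08,-92,-256,0,0,0,0\n0.08,-92,-256,0,0,0,0\n0.08,-92,-256,0,0,0,0\n0.08,-92,-256,0,0,0,0\n0.08,-92,-256,0,0,0,0\n0.08,-92,-256,0,0,0,0\n0.08,-92,-256,0,0,0,0\n0.08,-92,-256,0,0,0,0\n0.08,-92,-256,0,0,0,0\n0.08,-92,-256,0,0,0,0",
)

```text
t: 39.45
tool_pos: [0.3567, -0.3429, 0.1609]
tool_rot: [2.469, 1.94, 0.001]
contact_force: [0.8, 0.1, 0.3]
opening: 0.0796
grip_force: 0.0
```

```bash
python3 look.py; python3 - <<'E'
from h import *
plan((.3535,-.342,.001,-.24))
E
```

```text
top [ 0.3588 -0.3377] plate? [ 0.3652 -0.3218]
top [0.5696 0.1814] plate? [0.5631 0.1655]
top [ 0.6297 -0.3126] plate? [ 0.6195 -0.2982]
top [ 0.6407 -0.2376] plate? [ 0.6298 -0.2278]
top [0.664  0.3006] plate? [0.6517 0.2774]
top [0.6763 0.1959] plate? [0.6633 0.1792]
side [[0.351, -0.342], [0.639, -0.243], [0.628, -0.319], [0.669, -0.89]]
q6 -0.68 tcp [ 0.3571 -0.3426  0.1606]
[-0.0002 -0.0037  0.1596] [0.001 0.    0.002]
```

Call:
jog_arm(
  ticks="0.08,0,-3,40,0,0,0\n0.08,0,-3,80,0,0,0\n0.08,0,-3,120,0,0,0\n0.08,0,-3,150,0,0,0\n0.08,0,-3,159,0,0,0\n0.08,0,-3,159,0,0,0\n0.04,0,-3,159,0,0,0\n0.04,0,-3,159,0,0,0\n0.04,0,-3,159,0,0,0\n0.04,0,-3,159,0,0,0\n0.04,0,-3,159,0,0,0\n0.04,0,-3,120,0,0,0\n0.04,0,-3,80,0,0,0\n0.04,0,-3,40,0,0,0\n0.04,0,-3,0,0,0,0\n0.04,0,-3,0,0,0,0",
  grip_n=30,
)

```text
t: 40.88
tool_pos: [0.3566, -0.3463, 0.1712]
tool_rot: [2.456, 1.93, -0.0]
contact_force: [1.4, -0.9, -0.6]
opening: 0.0549
grip_force: 32.6
```

Call:
jog_arm(
  ticks="0.04,248,248,0,0,0,0\n0.04,248,248,0,0,0,0\n0.04,248,248,0,0,0,0\n0.04,248,248,0,0,0,0\n0.04,248,248,0,0,0,0\n0.04,248,248,0,0,0,0\n0.04,248,248,0,0,0,0\n0.04,248,248,0,0,0,0\n0.04,248,248,0,0,0,0\n0.04,248,248,0,0,0,0\n0.04,248,248,0,0,0,0\n0.04,248,248,0,0,0,0",
)

```text
t: 41.88
tool_pos: [0.6522, -0.16, 0.1602]
tool_rot: [-2.471, -1.94, 0.001]
contact_force: [-0.7, 0.7, -0.9]
opening: 0.055
grip_force: 32.5
```

```bash
python3 w.py; python3 - <<'E'
from h import *
plan((*loc2w(RO,RY,0,.065),.0055,-.24))
E
```

```text
[ 0.72 -0.18  0.51 -0.55  0.23 -0.87 -1.21  0.06] mean -0.16173541063277533 [-45.26081666 -36.16805077   0.05504443] 42.2833
q6 -0.11 tcp [ 0.6525 -0.1601  0.1605]
[0.0004 0.0008 0.155 ] [0. 0. 0.]
```

Set down, then retreat to a clear place for the final look.

Scaled: 0.154 m is 154, 0.14 m is 140.

Call:
jog_arm(
  ticks="0.04,0,1,40,0,0,0\n0.04,0,1,80,0,0,0\n0.04,0,1,120,0,0,0\n0.04,0,1,140,0,0,0\n0.04,0,1,154,0,0,0\n0.04,0,1,154,0,0,0\n0.06,0,1,154,0,0,0\n0.075,0,1,154,0,0,0\n0.075,0,1,154,0,0,0\n0.075,0,1,120,0,0,0\n0.075,0,1,80,0,0,0\n0.075,0,1,40,0,0,0\n0.075,0,1,0,0,0,0\n0.075,0,1,-40,0,0,0",
)

```text
t: 43.45
tool_pos: [0.6538, -0.1599, 0.203]
tool_rot: [2.47, 1.94, 0.001]
contact_force: [1.6, 0.1, 0.1]
opening: 0.0749
grip_force: 0.0
```

Call:
jog_arm(
  ticks="0.08,100,-280,0,0,0,0\n0.08,100,-280,0,0,0,0\n0.08,100,-280,0,0,0,0\n0.08,100,-280,0,0,0,0\n0.08,100,-280,0,0,0,0\n0.08,100,-280,0,0,0,0\n0.08,100,-280,0,0,0,0\n0.08,100,-280,0,0,0,0\n0.08,100,-280,0,0,0,0\n0.08,100,-280,0,0,0,0",
)

```text
t: 44.28
tool_pos: [0.4061, 0.0034, 0.2013]
tool_rot: [2.468, 1.94, 0.003]
contact_force: [0.2, 0.0, 0.5]
opening: 0.0802
grip_force: 0.0
```

```bash
python3 look.py; python3 - <<'E'
from h import *
t=img("top","tf")[100:320,80:440];s=img("side","sf")[130:420,60:420]
cv2.imwrite("pics/cf.png",np.hstack([cv2.resize(t,(400,245)),cv2.resize(s,(400,322))[:245]])[:,:,::-1]); cv2.imwrite("pics/sf2.png",cv2.resize(s,(720,580))[:,:,::-1])
E
```

```text
top [0.5696 0.1814] plate? [0.5631 0.1655]
top [ 0.6297 -0.3126] plate? [ 0.6195 -0.2982]
top [ 0.6408 -0.2375] plate? [ 0.63   -0.2277]
top [ 0.6566 -0.1591] plate? [ 0.6449 -0.1541]
top [0.664  0.3007] plate? [0.6518 0.2775]
top [0.6763 0.1959] plate? [0.6633 0.1792]
side [[0.655, -0.164], [0.639, -0.243], [0.628, -0.319], [0.673, -0.851]]
```

View pics/tf.png

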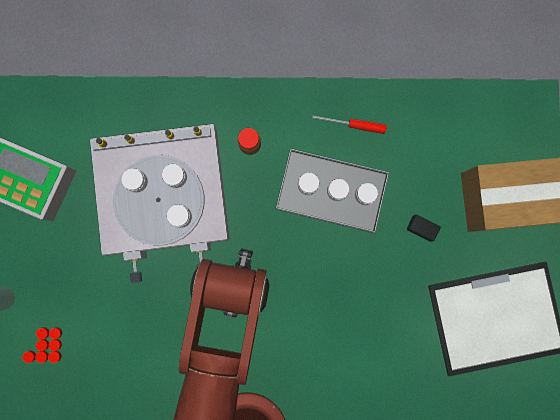

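View pics/sf2.png

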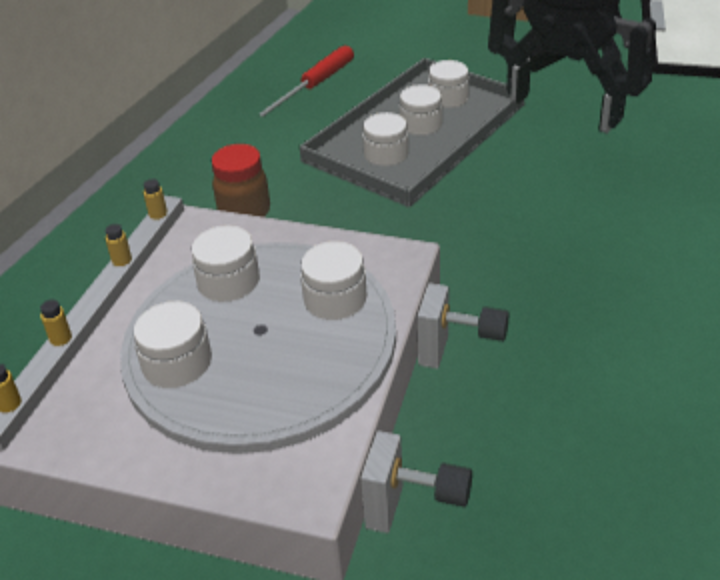

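Three pots stand upright on the plate and well inside its rim (top view (133,180), (173,175), (178,216)). Three stand in the tray at (309,183), (338,188) and (367,194), and both knobs stand at the middle click. I hand it in.

```bash
python3 -c "
from station import ctrl
print(ctrl.finish_job())"
```

```text
the job is handed in; nothing more can be done
None
```

I handed the job in at about 44 s: both rods are at their middle click, the three filled pots stand on the plate and the three empty ones in the tray, and the jar and adapter were not touched; no verdict was returned.

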